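# Set the thread-guide arm to the wide spool and lock it

### The arm

A 6-joint arm with a two-finger parallel gripper is mounted at the origin on the work surface. World frame = base frame: x ahead of the robot, y to its left, z up, the work surface at z = 0. Lengths are in m, angles in rad, forces in N, time in s.
With the tool pointing down it reaches from about 0.25 to 0.775 m from the base axis. Payload 8.9 kg.
Tool frame: the origin (TCP) lies where the fingers leave the gripper's body, on its centre line; the fingertips stand 73 mm ahead of it and the grasp point (between the pads) lies 54 mm ahead of it (ctrl.tip_extent is the distance from the TCP to the fingertips, in m); x points along the fingers, z is the direction in which the jaws open and shut, and the axes are right-handed (so a half turn about x gives the same grasp; the last joint's range is limited). The gripper opens to 85 mm and grips with 20 to 120 N. Pads are 22 mm wide; open, the fingers measure 114 mm over their backs; the gripper's body (76 mm by 85 mm) begins 54 mm behind the grasp point. The pads swing forward as they close: fully open they stand 13 mm farther back than shut.
Start: joints at [-1.275, 0.291, -0.153, 1.127, 0, 1.431], TCP at [0.221, -0.476, 0.304] pointing down, gripper open.
Joint ranges: [-2.52, 2.52], [-0.91, 1.74], [-1.3, 1.37], [-1.96, 2.02], [-1.52, 1.47], [-3.14, 3.14]. Speed limits (rad/s): [2.22, 2.22, 2.79, 3.14, 3.14, 3.14].

### API

Orientations are given as a rotation vector (axis times angle).
In Python, from workcell import ctrl gives the robot as it stands. The module is installed in compiled form; this text tells all that it offers.
- The arm moves only by the shell command python3 -m jog 'ROWS' [FORCE]. ROWS is JSON, a list of rows, each an object with "dp": the shift along the world's x, y, z scaled (see below), a list of three; "dr": the turn, a rotation vector about the world's x, y, z scaled (see below), a list of three; "claw": the closure, from 0 (fully open) to 1 (shut). In form: [{"dp": [tx, ty, tz], "dr": [wx, wy, wz], "claw": claw}, ...]. A call has 1 to 10 rows; each row is the pose to reach, as a shift and turn from the pose measured when the call began, turning the shorter way round; what a row does not reach only later rows make up. The controller multiplies each number of a shift by 0.1 m and each number of a turn by pi rad. A row lasts 1/8 s, in which the tool goes at most 62.5 mm and 10.7 degrees, less where a joint would pass 70% of its speed; a pose out of reach is approached as far as the arm can. A call with a number of a shift or a turn outside -1 to 1 is refused whole. A call with a gripper value outside its range is refused whole. The fingers move at their own pace and stop on an object; FORCE is the grip in N (left out, the last holds). Time passes only in rows, so rows that repeat a pose let the fingers close. It gives the time, the measured TCP pose, the force and the opening at its end, in the units of the state.
- ctrl.observe(): the state, without advancing time (a new reading comes with each control period).
- ctrl.camera(name): name is "scene" or "top" or "wrist"; returns a dict with "frame" (384x512x3 uint8, red, green, blue), "fx", "fy", "cx", "cy" (pixels), "R" (3x3) and "t" (3): a world point X has camera coordinates R X + t; the wrist camera has in their place "mount" (4x4, takes a point from camera to tool coordinates, whose origin is the TCP and whose axes are the tool frame's). Camera axes: x right, y down, z forward; pixel columns grow to the right and rows downward; lengths in m; the calibration is good to about 2 mm. A picture is of the moment at which its call begins: read the wrist's pose just before it. There is no depth.
- ctrl.close_job(): hands the job in, once; it reports no verdict.
The state is a dict: "time": time; "qpos": joint angles; "joint_vel": joint speeds; "joint_torque": joint torques, N m; "tool_pos": TCP position; "eef_rot": TCP orientation; "force": force on the tool from outside, world axes, zero at the start; "wrist_torque": the same for the moment, N m; "width": finger opening in m.
Only numpy, scipy, OpenCV 4.12 (cv2) and the standard library are available. Lean on these libraries where they do the work, as an engineer would, in place of code of your own. Each camera call takes 0.05 s, during which the arm holds its last target. There are 200 camera calls.

### The job

On the rod-wrapping carriage, push the long thread-guide arm round with a fingertip until its eye end points straight at the middle of the wide spool. Then push the lock lever all the way round to its stop pin, with the guide arm still pointing at the spool. Nothing is picked up: leave all three spools, the bottle and the pot standing where they are.

Things in the scene. Friction and masses are not known exactly. Their poses are not given: they have to be found in the camera images.
- carriage: Black plate 310 x 360 x 12 mm, fixed to the table, with a 55 mm wide, 28 mm high aluminium rail along its far edge. Origin on the table directly under the guide arm's pivot; its x points away from the robot (turned by at most 0.35 rad), y to the left, z up. Three cork pads (3 mm thick, top at z = 15 mm) lie 150 mm from the pivot at angles -0.85, 0 and +0.85 rad from its x; one spool stands on each, in any order
- guide_arm (a joint): Turn of the guide arm, rad, counter-clockwise seen from above; 0 points along the carriage's x, limits -1.5 and 1.5, starts between 0.25 and 0.6. Friction holds it where it is left (about 1 N at 70 mm from the pivot moves it)
- guide_pivot (a point): The guide arm's pivot, on its axis, half-way up the bar (63 mm above the table). Around it a steel hub of 18 mm radius whose top is 83 mm above the table. A short tail with a round counterweight (reaching 56 mm) points the opposite way to the eye
- guide_eye (a point): Centre of the steel wire ring (eye) at the end of the guide arm, 105 mm from the pivot; the arm ends 115 mm from the pivot. The arm is an aluminium bar 10 mm wide and 14 mm high, its underside 56 mm and its top 70 mm above the table, free air below it
- guide_aim (a point): A point in the air on the arm's centre line 150 mm from the pivot, beyond the eye: it lies over the middle of the spool that the arm points at
- lock_lever (a joint): Turn of the lock lever, rad, clockwise seen from above; at 0 it sticks out along the carriage's -y (to the right), at 1.4 it meets its stop and points nearly to the robot. Starts between 0 and 0.35; friction holds it where it is left (about 2 N at 55 mm from the pivot moves it)
- lever_pivot (a point): The lock lever's pivot, 30 mm nearer the robot and 100 mm to the right of the arm's pivot (carriage frame), half-way up the lever (45 mm above the table); steel hub of 16 mm radius
- lever_tip (a point): Middle of the round black knob (radius 9 mm, 20 mm high) at the end of the lock lever, 68 mm from its pivot. The lever is an aluminium bar 12 mm wide, its underside 38 mm and its top 52 mm above the table, free air below it. A steel stop pin (10 mm thick, top 52 mm above the table) stands 32 mm from the lever's pivot on the side where the lever ends
- wide_spool_center (a point): Middle (half-way up) of the wide spool: low, with two broad white flanges 54 mm in diameter and black winding between, 42 mm high, upright and loose on its pad
- slim_spool_center (a point): Middle of the slim spool: 30 mm in diameter, 60 mm high, upright and loose on its pad; leave it alone
- cone_spool_center (a point): Middle of the cone-shaped spool: 44 mm in diameter at the foot, tapering upward, 52 mm high, upright and loose on its pad; leave it alone
- bottle: Closed white bottle 56 mm in diameter, 125 mm high, loose on the table left of the plate; origin at the centre of its underside; leave it alone
- pot: Empty clear pot 66 mm in diameter at the rim, 70 mm high, loose on the table right of the plate; origin at the centre of its underside; leave it alone
Mind the look-alikes: they are no part of the job. What is shaped like the part that bears wide_spool_center but blue or yellow is not meant.

How it is judged:
On the way, in this order (a step that is already met when the one before it is completed fails the run):
1. the guide arm points at the middle of the wide spool while the lock lever is still open (horizontal distance between guide_aim and wide_spool_center below 0.018 m and value of joint lock_lever below 1 rad), for 0.3 s.
2. the lock lever is at its stop (value of joint lock_lever above 1.3 rad), for 0.2 s.
At the end, for the whole second after the job is handed in: The arm's aim point (150 mm from the pivot) is within 18 mm of the wide spool's centre seen from above (about 0.12 rad), the lock lever is within 0.1 rad of its stop, both at rest; the spools stand within 10 mm, the bottle and the pot within 20 mm, of where they were (horizontal distance between guide_aim and wide_spool_center below 0.018 m and value of joint lock_lever above 1.3 rad and velocity of joint guide_arm between -0.05 and 0.05 rad/s and velocity of joint lock_lever between -0.05 and 0.05 rad/s and distance of each of wide_spool_center, slim_spool_center, cone_spool_center from where it was at the start of the episode below 0.01 m and distance of each of bottle, pot from where it was at the start of the episode below 0.02 m); the robot touches nothing.
It fails at once if a spool was lifted, shifted by more than 10 mm or tipped (distance of any of wide_spool_center, slim_spool_center, cone_spool_center from where it was at the start of the episode above 0.01 m or angle between any of wide_spool_center, slim_spool_center, cone_spool_center's own z axis and vertical above 0.3 rad).
It fails at once if the bottle or the pot was lifted, shifted by more than 20 mm or tipped (distance of any of bottle, pot from where it was at the start of the episode above 0.02 m or angle between any of bottle, pot's own z axis and vertical above 0.3 rad).
It also fails if it takes over 58 s, if anything falls off the work surface, if the arm or the gripper's body presses on something with over 40 N, if the wrist force passes 120 N, or if a joint passes its speed limit or range.

## Working session

There is one attempt and no reset: what is moved stays moved. The work goes in short steps, Python scripts to look and compute and a shell command to move; the robot and the scene stay as the last step left them, time stands still between calls to the robot, and variables do not carry over. Pictures are saved under pics/ and viewed, on a budget of 10 in all, crops included, one or two more only if the job needs it, and the job is handed in when it is done.

```bash
mkdir -p pics; cat > h.py <<'E'
import numpy as np, cv2
from workcell import ctrl
def cam(n):
    c=ctrl.camera(n); return c
def ray(c,uv):
    R=np.array(c["R"]);t=np.array(c["t"])
    d=R.T@np.array([(uv[0]-c["cx"])/c["fx"],(uv[1]-c["cy"])/c["fy"],1]); return -R.T@t,d
def onz(c,uv,z):
    o,d=ray(c,uv); return o+d*(z-o[2])/d[2]
def proj(c,X):
    p=np.array(c["R"])@np.array(X)+np.array(c["t"]); return p[0]/p[2]*c["fx"]+c["cx"],p[1]/p[2]*c["fy"]+c["cy"]
def tri(c1,u1,c2,u2):
    o1,d1=ray(c1,u1);o2,d2=ray(c2,u2)
    s=np.linalg.lstsq(np.c_[d1,-d2],o2-o1,rcond=None)[0]
    a,b=o1+d1*s[0],o2+d2*s[1]; return (a+b)/2,np.linalg.norm(a-b)
E
python3 - <<'E'
from h import *
import pickle
d={}
for n in("top","scene"):
    c=cam(n);d[n]=c;cv2.imwrite(f"pics/{n}0.png",cv2.resize(c["frame"][:,:,::-1],(800,600),interpolation=cv2.INTER_CUBIC))
    print(n,-np.array(c["R"]).T@np.array(c["t"]),c["fx"])
pickle.dump(d,open("c0.pkl","wb"))
s=ctrl.observe();print(s["tool_pos"],s["eef_rot"],s["width"],s["time"],ctrl.tip_extent)
E
```

```text
top [0.48222253 0.06579147 1.03517469] 381.4662115159448
scene [1.27455811 0.07545994 0.99424529] 422.20513979364665
[ 0.22107002 -0.47585593  0.30342268] [ 0.8839312   1.3849403  -0.88271864] 0.08547415516064477 0.1 0.0726
```

View pics/top0.png

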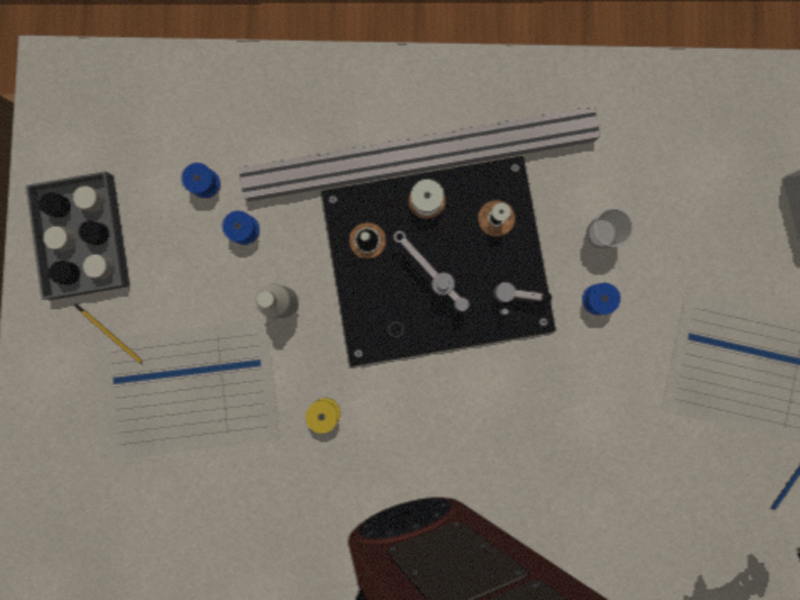

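View pics/scene0.png

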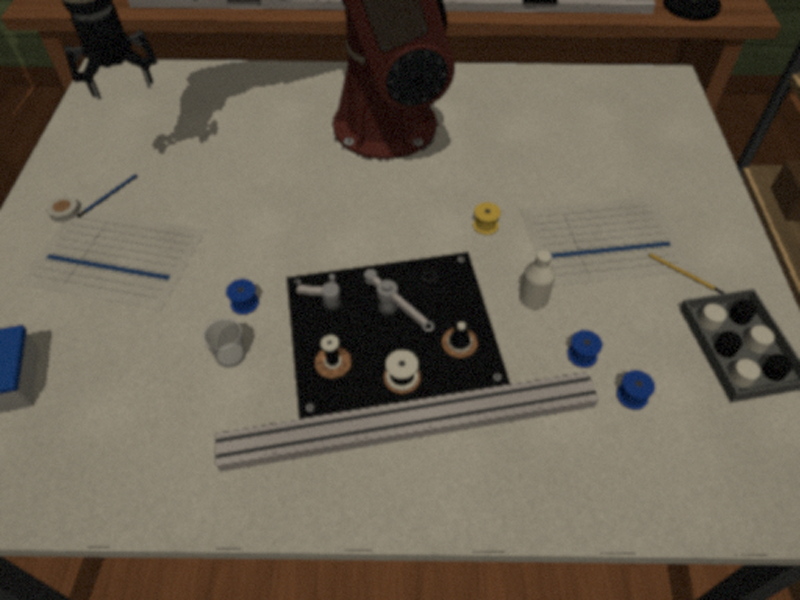

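Top view: the wide spool (white disc) is at (427,195), on the middle pad. The arm's hub is at (443,283) with the eye at (400,237), the lever hub is at (506,291) and the stop pin at (505,311). Scene view: spool top (402,362), hub (387,287), eye (428,325), lever hub (331,292).

```bash
python3 - <<'E'
from h import *
import pickle
d=pickle.load(open("c0.pkl","rb"));k=1.5625
P={"spool":((427,194),(402,363),22),"hub":((443,282),(387,286),12),"lhub":((505,291),(331,290),11),"eye":((400,237),(428,325),8)}
for n,(a,b,r) in P.items():
    uv=[]
    for q,c in((a,d["top"]),(b,d["scene"])):
        x,y=np.array(q)/k; rr=r/k+2
        g=cv2.cvtColor(c["frame"],cv2.COLOR_RGB2HSV);f=g[:,:,2].astype(float)
        Y,X=np.mgrid[:384,:512];w=np.hypot(X-x,Y-y)<rr
        th=(f[w].max()+f[w].min())*.5
        m=(w&(f>th)&(g[:,:,1]<75)).astype(np.uint8)
        M=cv2.moments(m,True);uv.append((M["m10"]/M["m00"],M["m01"]/M["m00"]))
    man=tri(d["top"],np.array(a)/k,d["scene"],np.array(b)/k)
    au=tri(d["top"],uv[0],d["scene"],uv[1])
    print(n,"man",man[0].round(4),man[1].round(4),"auto",au[0].round(4),au[1].round(4),np.array(uv).round(1).tolist())
t=d["top"]
S=onz(t,np.array((427,195))/k,.057);H=onz(t,np.array((443,282))/k,.083);E=onz(t,np.array((400,237))/k,.063);L=onz(t,np.array((505,291))/k,.055)
print(S,H,E,L)
ang=lambda v:np.arctan2(v[1],v[0])
print("dist",np.linalg.norm((S-H)[:2]),np.linalg.norm((E-H)[:2]),"angS",ang(S-H),"angE",ang(E-H),"lev",ang(L-H),np.linalg.norm((L-H)[:2]))
for n,uv in (("knob",(545,296)),("pin",(505,311)),("slim",(501,211)),("cone",(366,236))):
    print(n,onz(t,np.array(uv)/k,{"knob":.055,"pin":.052,"slim":.075,"cone":.067}[n]))
im=t["frame"][90:230,195:375,::-1]
cv2.imwrite("pics/topc.png",cv2.resize(im,None,fx=4.4,fy=4.2,interpolation=cv2.INTER_CUBIC))
E
```

```text
spool man [0.6978 0.056  0.0605] 0.0038 auto [0.697  0.0558 0.0454] 0.0021 [[272.9, 125.7], [256.9, 235.1]]
hub man [0.5514 0.0268 0.08  ] 0.0036 auto [0.5515 0.0258 0.0725] 0.0008 [[283.2, 180.7], [246.9, 184.7]]
lhub man [ 0.5411 -0.076   0.0537] 0.0046 auto [ 0.5404 -0.0792  0.0552] 0.0013 [[323.9, 186.5], [210.1, 185.0]]
eye man [0.6245 0.0988 0.0658] 0.0046 auto [0.6213 0.0947 0.0671] 0.0018 [[257.0, 152.9], [271.9, 206.7]]
[0.69694319 0.05402165 0.057     ] [0.55122396 0.02514932 0.083     ] [0.62488125 0.09661927 0.063     ] [ 0.54111894 -0.07811126  0.055     ]
dist 0.1485520320766286 0.10263211023291388 angS 0.19560329848086083 angE 0.7703274871069963 lev -1.6683451836603076 0.10375383760546301
knob [ 0.53464837 -0.14365367  0.055     ]
pin [ 0.50836156 -0.07915793  0.052     ]
slim [ 0.66963411 -0.06631929  0.075     ]
cone [0.62454896 0.15221406 0.067     ]
```

View pics/topc.png

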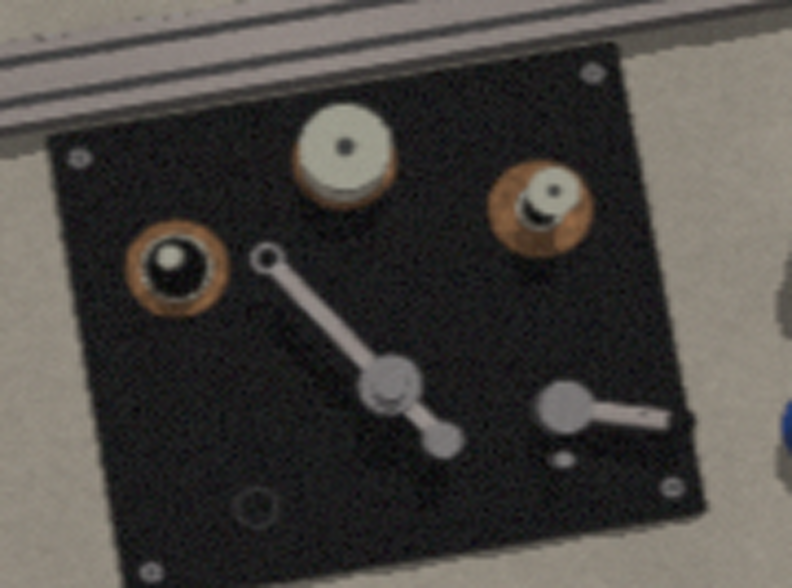

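```bash
python3 - <<'E'
from h import *
from scipy.spatial.transform import Rotation as R
s=ctrl.observe();M=R.from_rotvec(s["eef_rot"]).as_matrix();print(M.round(3))
zc=np.arctan2(M[1,2],M[0,2]);print("z yaw",zc,"turn to .196:",(((.196-zc)+np.pi/2)%np.pi-np.pi/2)/np.pi)
p=np.array([.5513,.0255])
f=lambda a,o:p+.075*np.array([np.cos(a),np.sin(a)])+o*np.array([-np.sin(a),np.cos(a)])
a=np.array(s["tool_pos"][:2])
for q in(f(.77,.05),f(.77,.016),f(.5,.018),f(.3,.016),f(.196,.016)):print(q.round(4),((q-a)*10).round(3))
E
```

```text
[[-0.     0.907  0.421]
 [ 0.001  0.421 -0.907]
 [-1.     0.    -0.001]]
z yaw -1.1359595315764113 turn to .196: 0.4239758868975026
[0.5703 0.1136] [3.493 5.895]
[0.594  0.0892] [3.729 5.651]
[0.6085 0.0773] [3.874 5.531]
[0.6182 0.0629] [3.972 5.388]
[0.6217 0.0558] [4.007 5.317]
```

```bash
for i in 1 2 3 4 5 6; do :; done
python3 -m jog '[{"dp":[0.3,0.5,0],"dr":[0,0,0.035],"claw":1},{"dp":[0.58,0.98,0],"dr":[0,0,0.07],"claw":1},{"dp":[0.58,0.98,0],"dr":[0,0,0.07],"claw":1}]' 20
python3 -m jog '[{"dp":[0.3,0.5,0],"dr":[0,0,0.035],"claw":1},{"dp":[0.58,0.98,0],"dr":[0,0,0.07],"claw":1},{"dp":[0.58,0.98,0],"dr":[0,0,0.07],"claw":1}]'
python3 -m jog '[{"dp":[0.3,0.5,0],"dr":[0,0,0.035],"claw":1},{"dp":[0.58,0.98,0],"dr":[0,0,0.07],"claw":1},{"dp":[0.58,0.98,0],"dr":[0,0,0.07],"claw":1}]'
python3 -m jog '[{"dp":[0.3,0.5,0],"dr":[0,0,0.035],"claw":1},{"dp":[0.58,0.98,0],"dr":[0,0,0.07],"claw":1},{"dp":[0.58,0.98,0],"dr":[0,0,0.07],"claw":1}]'
python3 -m jog '[{"dp":[0.3,0.5,0],"dr":[0,0,0.035],"claw":1},{"dp":[0.58,0.98,0],"dr":[0,0,0.07],"claw":1},{"dp":[0.58,0.98,0],"dr":[0,0,0.07],"claw":1}]'
python3 -m jog '[{"dp":[0.3,0.5,0],"dr":[0,0,0.035],"claw":1},{"dp":[0.58,0.98,0],"dr":[0,0,0.07],"claw":1},{"dp":[0.58,0.98,0],"dr":[0,0,0.07],"claw":1}]'
python3 - <<'E'
from h import *
from scipy.spatial.transform import Rotation as R
s=ctrl.observe();M=R.from_rotvec(s["eef_rot"]).as_matrix();print(M.round(3),s["tool_pos"],s["qpos"])
c=cam("wrist");cv2.imwrite("pics/w1.png",c["frame"][:,:,::-1]);print(np.array(c["mount"]).round(3),c["fx"])
E
```

```text
time: 0.48
tool_pos: [0.2802, -0.3749, 0.3033]
eef_rot: [0.713, 1.453, -0.71]
force: [0.2, -1.0, 0.3]
width: 0.0321
time: 0.85
tool_pos: [0.3391, -0.2747, 0.3033]
eef_rot: [0.539, 1.505, -0.536]
force: [0.1, -0.4, 0.4]
width: 0.0004
time: 1.23
tool_pos: [0.3982, -0.1751, 0.3032]
eef_rot: [0.365, 1.543, -0.361]
force: [-0.1, -0.3, 0.4]
width: 0.0001
time: 1.6
tool_pos: [0.4574, -0.0763, 0.3029]
eef_rot: [0.19, 1.565, -0.187]
force: [-0.5, -0.9, -0.1]
width: -0.0002
time: 1.98
tool_pos: [0.5168, 0.0219, 0.3024]
eef_rot: [0.016, 1.573, -0.014]
force: [-0.4, -0.6, -0.8]
width: 0.0
time: 2.35
tool_pos: [0.5761, 0.1197, 0.3016]
eef_rot: [-0.157, 1.568, 0.158]
force: [0.3, -0.4, 0.4]
width: 0.0002
[[-0.003 -0.199  0.98 ]
 [ 0.001  0.98   0.199]
 [-1.     0.001 -0.003]] [0.57614044 0.1196785  0.30161193] [8.02277043e-02 4.15819269e-01 2.41903130e-02 1.18232730e+00
 8.77865099e-04 1.45038055e+00]
[[-0.    -0.29   0.957 -0.07 ]
 [-0.    -0.957 -0.29   0.073]
 [ 1.    -0.     0.    -0.001]
 [ 0.     0.     0.     1.   ]] 333.6671805004237
```

View pics/w1.png

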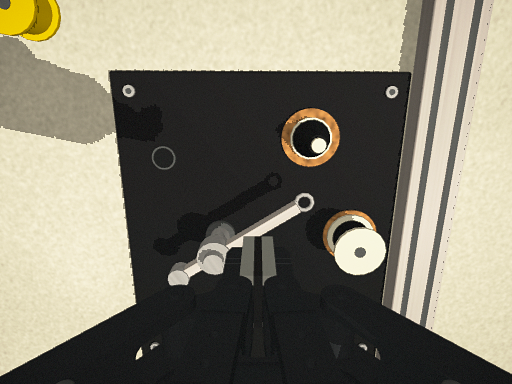

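Wrist view: arm eye (305,202), hub (212,262), wide-spool hole (360,253), and the cone spool clear at (311,138). The closed fingertips are over free plate on the arm's left side. I'll refine the positions from this, then descend.

```bash
cat >> h.py <<'E'
from scipy.spatial.transform import Rotation as Ro
def wcam():
    s=ctrl.observe(); c=dict(ctrl.camera("wrist"))
    return fixw(c,s)
def fixw(c,s):
    T=np.eye(4);T[:3,:3]=Ro.from_rotvec(s["eef_rot"]).as_matrix();T[:3,3]=s["tool_pos"]
    I=np.linalg.inv(T@np.array(c["mount"]));c["R"]=I[:3,:3];c["t"]=I[:3,3];return c
E
python3 - <<'E'
from h import *
import pickle
c=wcam();d=pickle.load(open("c0.pkl","rb"));t=d["top"];k=1.5625
S=onz(c,(360,253),.057);H=onz(c,(212,262),.083);E=onz(c,(305,202),.066)
a=lambda v:np.arctan2(v[1],v[0])
print(S,H,E,a(S-H),a(E-H),np.hypot(*(S-H)[:2]),np.hypot(*(E-H)[:2]))
for n,u,w in(("S",(427,194),(360,253)),("H",(443,282),(212,262)),("E",(400,237),(305,202))):print(n,tri(t,np.array(u)/k,c,w))
E
python3 -m jog '[{"dp":[0,0,-0.5],"dr":[0,0,0],"claw":1},{"dp":[0,0,-0.9],"dr":[0,0,0],"claw":1},{"dp":[0,0,-0.9],"dr":[0,0,0],"claw":1}]'
python3 -m jog '[{"dp":[0,0,-0.4],"dr":[0,0,0],"claw":1},{"dp":[0,0,-0.8],"dr":[0,0,0],"claw":1},{"dp":[0,0,-0.9],"dr":[0,0,0],"claw":1},{"dp":[0,0,-0.9],"dr":[0,0,0],"claw":1}]'
```

```text
[0.6955061  0.05246785 0.057     ] [0.54731659 0.02628004 0.083     ] [0.62428317 0.09826088 0.066     ] 0.1749124844424932 0.751937525276884 0.15048564934841838 0.10538071901238848
S (array([0.69689791, 0.05333378, 0.0576088 ]), np.float64(0.003433633673508986))
H (array([0.54926471, 0.0255844 , 0.08271245]), np.float64(0.004047040637701774))
E (array([0.62527726, 0.09670265, 0.06085956]), np.float64(0.0001648921821703475))
time: 2.82
tool_pos: [0.5726, 0.1153, 0.2098]
eef_rot: [-0.152, 1.575, 0.152]
force: [-0.8, 0.1, 1.4]
width: -0.0001
time: 3.32
tool_pos: [0.5733, 0.1146, 0.1212]
eef_rot: [-0.151, 1.574, 0.151]
force: [1.0, 0.8, 0.2]
width: -0.0004
```

```bash
python3 -m jog '[{"dp":[0.1,-0.1,0],"dr":[0,0,0],"claw":1},{"dp":[0.18,-0.18,0],"dr":[0,0,0],"claw":1},{"dp":[0.23,-0.24,0],"dr":[0,0,0],"claw":1},{"dp":[0.28,-0.3,0],"dr":[0,0,0],"claw":1},{"dp":[0.33,-0.36,0],"dr":[0,0,0],"claw":1},{"dp":[0.37,-0.42,0],"dr":[0,0,0],"claw":1},{"dp":[0.41,-0.48,0],"dr":[0,0,0],"claw":1},{"dp":[0.44,-0.52,0],"dr":[0,0,0],"claw":1},{"dp":[0.44,-0.52,0],"dr":[0,0,0],"claw":1}]'
python3 - <<'E'
from h import *
c=cam("scene");cv2.imwrite("pics/s2.png",cv2.resize(c["frame"][150:275,150:350,::-1],(800,500),interpolation=cv2.INTER_CUBIC))
w=wcam();cv2.imwrite("pics/w2.png",w["frame"][:,:,::-1])
E
```

```text
time: 4.45
tool_pos: [0.6177, 0.0622, 0.1212]
eef_rot: [-0.151, 1.574, 0.15]
force: [0.8, -0.2, -0.3]
width: -0.0004
```

View pics/s2.png

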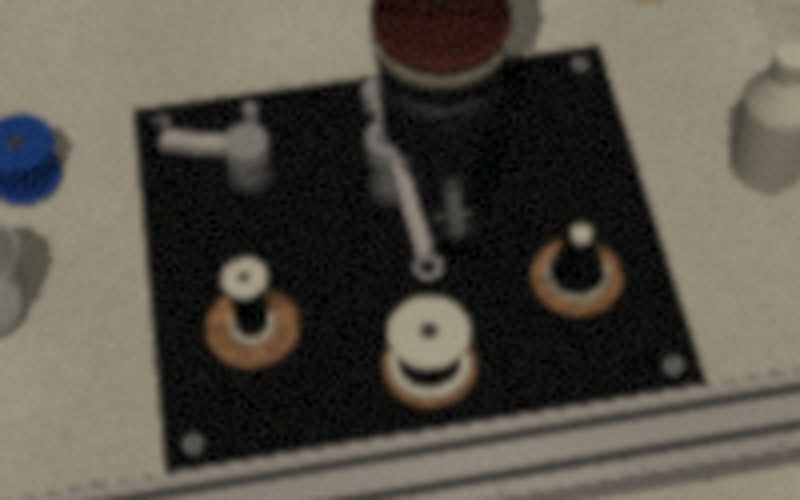

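The arm has swung towards the spool. The eye is at crop (428,266), i.e. pixel (257,216.5), and the spool hole at crop (429,331), i.e. (257.3,232.8).

```bash
python3 - <<'E'
from h import *
c=cam("scene");E=onz(c,(257,216.5),.066);S=onz(c,(257.3,232.8),.057);H=onz(c,(246.9,184),.083)
a=lambda v:np.arctan2(v[1],v[0])
print(E,S,H)
for P in (H,np.array([.5495,.0257,0])):print(a(E-P),a(S-P),a(S-E),np.hypot(*(E-P)[:2]),np.hypot(*(S-P)[:2]))
E
```

```text
[0.65252832 0.05633311 0.066     ] [0.69710956 0.05796998 0.057     ] [0.5572217  0.02673505 0.083     ]
0.301113044594014 0.21968195865449314 0.03670004294937949 0.09979677982020092 0.1433326080298807
0.28900280352594077 0.21523090267516 0.03670004294937949 0.10748591434257417 0.15109578190352502
```

```bash
python3 -m jog '[{"dp":[0,-0.03,0],"dr":[0,0,0],"claw":1},{"dp":[0.01,-0.06,0],"dr":[0,0,0],"claw":1},{"dp":[0.01,-0.06,0],"dr":[0,0,0],"claw":1}]'
python3 -m jog '[{"dp":[-0.05,0.2,0],"dr":[0,0,0],"claw":1},{"dp":[-0.1,0.4,0],"dr":[0,0,0],"claw":1},{"dp":[-0.1,0.4,0.5],"dr":[0,0,0],"claw":1},{"dp":[-0.1,0.4,1],"dr":[0,0,0],"claw":1},{"dp":[-0.1,0.4,1],"dr":[0,0,0],"claw":1}]'
python3 -m jog '[{"dp":[0,0,0.6],"dr":[0,0,0],"claw":1},{"dp":[0,0,0.8],"dr":[0,0,0],"claw":1},{"dp":[0,0,0.8],"dr":[0,0,0],"claw":1}]'
python3 - <<'E'
from h import *
w=wcam();cv2.imwrite("pics/w3.png",w["frame"][:,:,::-1])
E
```

```text
time: 4.97
tool_pos: [0.6184, 0.0564, 0.1213]
eef_rot: [-0.151, 1.574, 0.151]
force: [0.9, 0.3, -0.1]
width: -0.0002
time: 5.6
tool_pos: [0.6101, 0.0981, 0.2255]
eef_rot: [-0.153, 1.567, 0.151]
force: [1.0, -1.3, 0.4]
width: -0.0001
time: 5.98
tool_pos: [0.6104, 0.0992, 0.3064]
eef_rot: [-0.153, 1.565, 0.152]
force: [0.2, 0.4, -0.9]
width: 0.0002
```

View pics/w3.png

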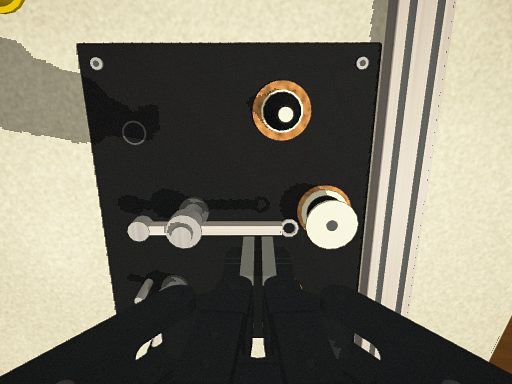

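Wrist view: tail (139,230), hub (180,234), eye (290,228), wide-spool hole (332,225).

```bash
python3 - <<'E'
from h import *
c=wcam();E=onz(c,(290,228),.066);S=onz(c,(332,225),.057);H=onz(c,(180,234),.083);T=onz(c,(139,230),.07)
t=cam("top")
a=lambda v:np.arctan2(v[1],v[0])
print(E,S,H,T,"E-H",a(E-H),"E-T",a(E-T),"S-H",a(S-H),"S-E",a(S-E))
u=(E-H)/np.hypot(*(E-H)[:2]);print("aim err",(H+.15*u-S)[:2])
L=np.array([.5405,-.0785]);q0=np.array(ctrl.observe()["tool_pos"][:2])
for an,o in((-1.667,.045),(-1.667,.025),(-2.0,.02),(-2.3,.02),(-2.6,.02),(-2.778,.02),(-2.778,.012)):
    q=L+.053*np.array([np.cos(an),np.sin(an)])+o*np.array([-np.sin(an),np.cos(an)]);print(an,q.round(4),((q-q0)*10).round(2))
cv2.imwrite("pics/t3.png",cv2.resize(t["frame"][100:225,195:375,::-1],(800,556),interpolation=cv2.INTER_CUBIC))
E
```

```text
[0.65165788 0.04790869 0.066     ] [0.69478311 0.055886   0.057     ] [0.54747321 0.02847865 0.083     ] [0.50504978 0.01855264 0.07      ] E-H 0.1843780809959235 E-T 0.1976214003274217 S-H 0.18394908136020252 S-E 0.18291239449252486
aim err [1.47667720e-04 9.29281437e-05]
-1.667 [ 0.5802 -0.1356] [-0.29 -2.34]
-1.667 [ 0.5603 -0.1337] [-0.49 -2.32]
-2.0 [ 0.5366 -0.135 ] [-0.73 -2.34]
-2.3 [ 0.5201 -0.1313] [-0.89 -2.3 ]
-2.6 [ 0.5054 -0.123 ] [-1.04 -2.22]
-2.778 [ 0.4981 -0.116 ] [-1.11 -2.15]
-2.778 [ 0.4952 -0.1086] [-1.14 -2.07]
```

View pics/t3.png

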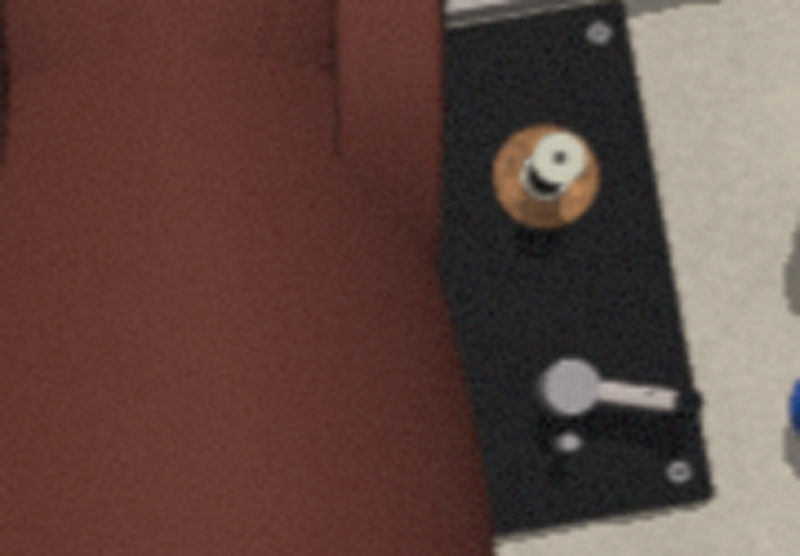

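The arm is aimed within about 1 mm (arm 0.184 rad, spool 0.184 rad). The top view is mostly blocked by the robot, but the lever shows it hasn't moved. Next I go to the lever's far side.

```bash
python3 -m jog '[{"dp":[-0.05,-0.5,0],"dr":[0,0,0],"claw":1},{"dp":[-0.1,-1,0],"dr":[0,0,0],"claw":1},{"dp":[-0.1,-1,0],"dr":[0,0,0],"claw":1}]'
python3 -m jog '[{"dp":[-0.05,-0.5,0],"dr":[0,0,0],"claw":1},{"dp":[-0.1,-1,0],"dr":[0,0,0],"claw":1},{"dp":[-0.1,-1,0],"dr":[0,0,0],"claw":1}]'
python3 -m jog '[{"dp":[-0.09,-0.27,0],"dr":[0,0,0],"claw":1},{"dp":[-0.09,-0.27,-0.5],"dr":[0,0,0],"claw":1},{"dp":[-0.09,-0.27,-1],"dr":[0,0,0],"claw":1},{"dp":[-0.09,-0.27,-1],"dr":[0,0,0],"claw":1}]'
python3 - <<'E'
from h import *
w=wcam();cv2.imwrite("pics/w4.png",w["frame"][:,:,::-1]);print(ctrl.observe()["tool_pos"],onz(w,(200,200),0))
E
```

```text
time: 6.5
tool_pos: [0.5984, -0.0041, 0.3018]
eef_rot: [-0.15, 1.573, 0.149]
force: [0.0, 0.3, 0.1]
width: 0.0002
time: 6.88
tool_pos: [0.5878, -0.1062, 0.3003]
eef_rot: [-0.147, 1.575, 0.147]
force: [-0.6, 0.4, 1.3]
width: -0.0004
time: 7.38
tool_pos: [0.5763, -0.131, 0.1965]
eef_rot: [-0.145, 1.582, 0.151]
force: [0.2, 0.0, 1.1]
width: 0.0
[ 0.57791215 -0.13166315  0.19927749] [ 0.52744911 -0.15433716  0.        ]
```

View pics/w4.png

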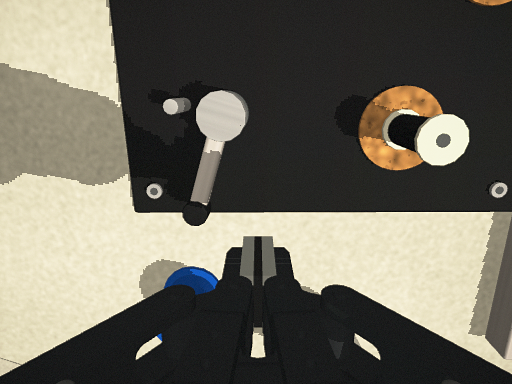

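Wrist view: lever hub (221,115), knob (196,213), stop pin (174,106). The finger is on the lever's far side. A blue look-alike spool is at (195,285).

```bash
python3 - <<'E'
from h import *
w=wcam();print("hub",onz(w,(221,115),.06),"knob",onz(w,(196,213),.055),"pin",onz(w,(174,106),.052),"blue",onz(w,(195,278),.042))
import pickle
t=pickle.load(open("c0.pkl","rb"))["top"];print(onz(t,np.array((602,298))/1.5625,.042),onz(t,np.array((603,235))/1.5625,.03))
L=onz(w,(221,115),.06)[:2];q0=np.array(ctrl.observe()["tool_pos"][:2])
for an,o in((-1.667,.03),(-1.75,.018),(-2.0,.018),(-2.2,.018),(-2.4,.018),(-2.6,.018),(-2.778,.018),(-2.778,.014)):
    q=L+.048*np.array([np.cos(an),np.sin(an)])+o*np.array([-np.sin(an),np.cos(an)]);print(an,q.round(4),((q-q0)*10).round(2))
E
```

```text
hub [ 0.54241502 -0.07797194  0.06      ] knob [ 0.53526999 -0.14636676  0.055     ] pin [ 0.51147128 -0.07875432  0.052     ] blue [ 0.53993682 -0.20478698  0.042     ]
[ 0.53454248 -0.24061387  0.042     ] [ 0.64169738 -0.24498805  0.03      ]
-1.667 [ 0.5677 -0.1286] [-0.11  0.04]
-1.75 [ 0.5516 -0.1284] [-0.28  0.04]
-2.0 [ 0.5388 -0.1291] [-0.4   0.03]
-2.2 [ 0.5287 -0.1274] [-0.5   0.05]
-2.4 [ 0.5192 -0.1237] [-0.6   0.09]
-2.6 [ 0.5106 -0.1181] [-0.69  0.14]
-2.778 [ 0.504  -0.1119] [-0.75  0.2 ]
-2.778 [ 0.5025 -0.1081] [-0.77  0.24]
```

```bash
python3 -m jog '[{"dp":[0,0,-0.4],"dr":[0,0,0],"claw":1},{"dp":[0,0,-0.8],"dr":[0,0,0],"claw":1},{"dp":[0,0,-0.91],"dr":[0,0,0],"claw":1},{"dp":[0,0,-0.91],"dr":[0,0,0],"claw":1}]'
python3 -m jog '[{"dp":[-0.1,0.04,0],"dr":[0,0,0],"claw":1},{"dp":[-0.19,0.04,0],"dr":[0,0,0],"claw":1},{"dp":[-0.28,0.04,0],"dr":[0,0,0],"claw":1},{"dp":[-0.34,0.03,0],"dr":[0,0,0],"claw":1},{"dp":[-0.4,0.03,0],"dr":[0,0,0],"claw":1},{"dp":[-0.5,0.05,0],"dr":[0,0,0],"claw":1},{"dp":[-0.6,0.09,0],"dr":[0,0,0],"claw":1},{"dp":[-0.69,0.14,0],"dr":[0,0,0],"claw":1},{"dp":[-0.75,0.19,0],"dr":[0,0,0],"claw":1},{"dp":[-0.75,0.19,0],"dr":[0,0,0],"claw":1}]'
python3 -m jog '[{"dp":[-0.02,0.02,0],"dr":[0,0,0],"claw":1},{"dp":[-0.02,0.03,0],"dr":[0,0,0],"claw":1}]'
```

```text
time: 7.98
tool_pos: [0.58, -0.1323, 0.1114]
eef_rot: [-0.148, 1.574, 0.148]
force: [0.3, -0.1, -0.2]
width: 0.0
time: 9.22
tool_pos: [0.5039, -0.1127, 0.1112]
eef_rot: [-0.148, 1.575, 0.149]
force: [0.1, -0.3, 0.4]
width: -0.0
time: 9.48
tool_pos: [0.5025, -0.1106, 0.1114]
eef_rot: [-0.15, 1.575, 0.146]
force: [2.8, -8.5, -1.9]
width: 0.0003
```

```bash
python3 -m jog '[{"dp":[-0.01,0.02,0],"dr":[0,0,0],"claw":1},{"dp":[-0.01,0.02,0],"dr":[0,0,0],"claw":1},{"dp":[-0.01,0.02,0],"dr":[0,0,0],"claw":1}]'
python3 -m jog '[{"dp":[0.05,-0.1,0],"dr":[0,0,0],"claw":1},{"dp":[0.1,-0.25,0],"dr":[0,0,0],"claw":1},{"dp":[0.1,-0.25,0.5],"dr":[0,0,0],"claw":1},{"dp":[0.1,-0.25,1],"dr":[0,0,0],"claw":1},{"dp":[0.1,-0.25,1],"dr":[0,0,0],"claw":1}]'
python3 -m jog '[{"dp":[0.3,0,0.5],"dr":[0,0,0],"claw":1},{"dp":[0.4,0,1],"dr":[0,0,0],"claw":1},{"dp":[0.4,0,1],"dr":[0,0,0],"claw":1}]'
python3 - <<'E'
from h import *
w=wcam();cv2.imwrite("pics/w5.png",w["frame"][:,:,::-1])
c=cam("scene");cv2.imwrite("pics/s5.png",cv2.resize(c["frame"][130:280,130:370,::-1],(800,500),interpolation=cv2.INTER_CUBIC))
E
```

```text
time: 9.85
tool_pos: [0.5024, -0.1103, 0.1115]
eef_rot: [-0.152, 1.574, 0.142]
force: [3.0, -8.9, -4.1]
width: -0.0001
time: 10.48
tool_pos: [0.5144, -0.1368, 0.2151]
eef_rot: [-0.154, 1.568, 0.14]
force: [0.1, -0.1, -1.0]
width: -0.0002
time: 10.85
tool_pos: [0.5564, -0.1378, 0.318]
eef_rot: [-0.155, 1.564, 0.138]
force: [0.8, -0.1, 0.1]
width: -0.0001
```

View pics/w5.png

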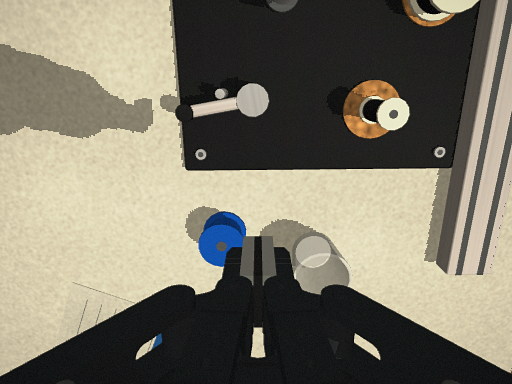

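View pics/s5.png

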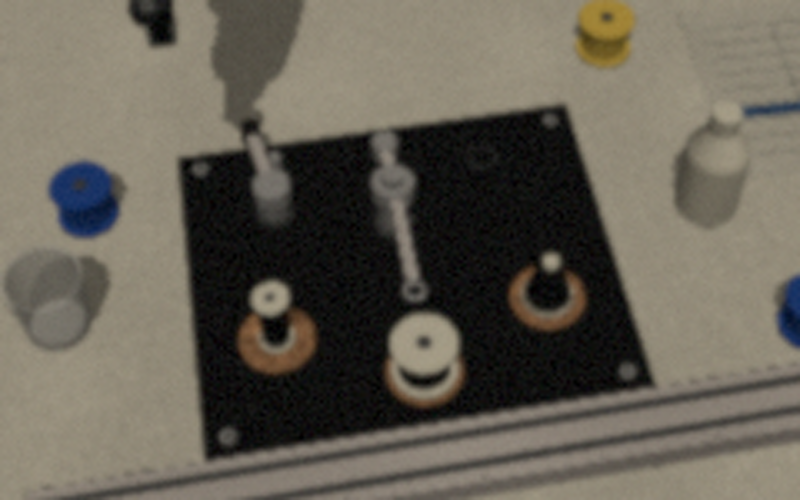

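Wrist view: the lever lies against the pin, hub (253,100), knob (184,112), pin (221,94). Scene view: the arm, eye at crop (415,291), points at the spool hole (424,342), and everything still stands.

```bash
python3 - <<'E'
from h import *
w=wcam();c=cam("scene");a=lambda v:np.arctan2(v[1],v[0])
H=onz(w,(253,100),.06);K=onz(w,(184,112),.055);an=a(K-H);print(H,K,an,"q est",-np.pi/2+.187-an)
f=lambda x,y:(130+x*.3,130+y*.3)
E=onz(c,f(415,291),.066);S=onz(c,f(424,342),.057);P=np.array([.5485,.027,0])
print(E,S,"arm",a(E-P),"spool",a(S-P),"offset mm",150*(a(E-P)-a(S-P)))
E
```

```text
[ 0.53662491 -0.07648832  0.06      ] [ 0.47350391 -0.09988995  0.055     ] -2.7865600063016016 q est 1.402763679506705
[0.6551506  0.04980204 0.066     ] [0.69650922 0.05769886 0.057     ] arm 0.21063019519077564 spool 0.20451204879505736 offset mm 0.9177219593577424
```

Both are good, so I'm handing in.

```bash
python3 -c "
from workcell import ctrl
s=ctrl.observe();print(s['time'],s['force']);print(ctrl.close_job())"
```

```text
11.05 [ 0.37403727  1.17105294 -0.30864869]
the job is handed in; nothing more can be done
None
```

I pushed the guide arm clockwise with the closed fingertips until it pointed at the wide spool. Then I pushed the lock lever round to its stop pin and handed the job in at about 11 s.

- **Guide arm:** its direction matched the spool's to within about 1 mm at the aim point. I checked this twice, in the wrist view before the lever push and in the scene view after it. The two cameras disagree by about 0.02 rad on the absolute angle, but both show the arm and spool aligned.
- **Lock lever:** I estimate it at 1.40 rad, resting on the pin. Contact force rose to about 9 N when it met the stop.
- **Everything else:** the last picture shows the spools, bottle and pot still upright. I judged that they hadn't shifted by eye and did not measure them again. The gripper was well clear of everything at the end.

I viewed 9 of the 10 budgeted pictures, and no check failed.

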